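# Load the filter crusher and engage its lever

## Robot

A 6-joint arm with a two-finger parallel gripper is mounted at the origin on the work surface. World frame = base frame: x ahead of the robot, y to its left, z up, the work surface at z = 0. Lengths are in m, angles in rad, forces in N, time in s.
With the tool pointing down it reaches from about 0.275 to 0.85 m from the base axis. Payload 5.2 kg.
Tool frame: the origin (TCP) lies on the mounting face of the last link; the fingertips stand ahead of it and the grasp point (between the pads) lies 155 mm ahead of it (env.tip_extent is the z of the fingertips in the tool frame, in m); z points along the fingers, y is the line along which they close (so a half turn about z gives the same grasp; the last joint's range is limited). The gripper opens to 85 mm and grips with 20 to 120 N. Pads are 22 mm wide; open, the fingers measure 114 mm over their backs; the gripper's body (76 mm by 85 mm) begins 54 mm behind the grasp point. The pads swing forward as they close: fully open they stand 13 mm farther back than shut.
Start: joints at [0.983, 0.259, 1.535, -0, 1.348, -0.203], TCP at [0.206, 0.51, 0.405] pointing down, gripper open.
Joint ranges: [-3.14, 3.14], [-0.91, 2.08], [0.19, 2.58], [-1.22, 4.36], [0.22, 2.71], [-3.12, 3.12]. Speed limits (rad/s): [2.57, 2.57, 3.14, 3.14, 3.14, 3.14].

## Interface

Orientations are given as a rotation vector (axis times angle).
In Python, from workcell import env gives the robot as it stands.
- The arm moves only by the tool step_arm, never from a script. Its argument "targets" is a list of rows, each an object with "offset": the shift along the tool's x, y, z scaled (see below), a list of three; "twist": the turn, a rotation vector about the tool's x, y, z scaled (see below), a list of three; "jaw": the closure, from 0 (fully open) to 1 (shut). A call has 1 to 10 rows; each row is the pose to reach, as a shift and turn from the pose commanded when the call began, along the tool's axes at that moment; what a row does not reach only later rows make up. The controller multiplies each number of a shift by 0.3 m and each number of a turn by pi/2 rad. A row lasts 1/8 s, in which the tool goes at most 62.5 mm and 10.7 degrees, less where a joint would pass 70% of its speed; a pose out of reach is approached as far as the arm can. A call with a number of a shift or a turn outside -1 to 1 is refused whole. A call with a gripper value outside its range is refused whole. The fingers move at their own pace and stop on an object; "grip_force" is the grip in N (left out, the last holds). Time passes only in rows, so rows that repeat a pose let the fingers close. It gives the time, the measured TCP pose, the force, the opening and the grip force at its end, in the units of the state.
- env.observe(): the state, without advancing time (a new reading comes with each control period).
- env.capture(name): name is "side" or "top"; returns (picture, depth): 400x640x3 uint8, red, green, blue; 400x640 float32, m along the optical axis (not along the pixel's ray), 0 where there is no reading.
- env.get_calibration(name): a dict with "fx", "fy", "cx", "cy" (pixels), "dist" ([k1, k2, p1, p2, k3] as OpenCV has them; the pictures are not rectified), "eye" and "rotation" of the camera in the world. Camera axes: x right, y down, z forward; pixel columns grow to the right and rows downward; lengths in m; the calibration is good to about 2 mm. A picture is of the moment at which its call begins. get_calibration takes no time and is no camera call.
- env.close_job(): hands the job in; it is judged then, once.
Trained networks look in the newest picture that a camera, given by its name, has taken for a name from the list of things; names that differ only in an ending like _2 or _b are one class to them, and where a whole thing is asked for, a point or a joint stands for the part that bears it (a point fixed in the world has none). Each returns a list of dicts, best first, with "conf" (0 to 1); they miss things now and then, are a little off and sometimes report something else, mostly with a low value. They report only what shows in the picture. A call takes as long as a camera call.
- env.search_frame(camera, label): "position" ([x, y, z] in m, in world coordinates, good to about 4 mm: the middle of the surface that is visible of it).
- env.trace(camera, label): "mask" (400x640 bool, what is visible of it).
- env.pinpoint(camera, label): "position" ([x, y, z] in m, in world coordinates, good to about 4 mm: a listed point, or the origin of a listed thing).
The state is a dict: "clock": time; "joint_positions": joint angles; "dq": joint speeds; "tau": joint torques, N m; "position": TCP position; "tool_rot": TCP orientation; "contact_force": force on the tool from outside, world axes, zero at the start; "wrist_torque": the same for the moment, N m; "width": finger opening in m; "finger_force": force on a finger pad.
Only numpy, scipy, OpenCV 4.12 (cv2) and the standard library are available. Lean on these libraries where they do the work, as an engineer would, in place of code of your own. Each camera call takes 0.05 s, during which the arm holds its last target. There are 200 camera calls.

## Task

First slide the two orange oil filters, standing upright in single file, into the crusher's feed lane until the front one is up against the steel shutter plate and the second is up against the first. Then lift the control lever, swing it over to the notch marked with the yellow disc and let it drop fully into that notch. Leave the other loose things on the bench where they are and do not knock a filter over.

Things in the scene. Friction and masses are not known exactly. Their poses are not given: they have to be found in the camera images.
- filter_a: orange spin-on oil filter, upright cylinder 64 mm in diameter, 70 mm high, about 0.35 kg, loose on the bench; origin at the centre of its underside, z up. One of the two to load; their order in the lane does not matter
- filter_b: the other orange oil filter, identical to filter_a; origin at the centre of its underside
- feeder: fixed green filter crusher (200 mm wide, 190 high) with a feed lane on the bench. Origin on the bench at the foot of the lane's steel shutter plate (100 mm high, in the plane y = 0), on the lane's centre line. The lane runs from there along this body's -y; filters go in moving towards +y, on the bench itself. Loaded, their centres lie at y = -32 and -96 mm
- lane_mouth (a point): on the bench in the middle of the lane's mouth, 190 mm from the shutter plate; axes as feeder's. From here to the plate run two aluminium rails 35 mm high, 8 mm thick, 74 mm apart inside; outward of here yellow guides, 35 mm high, flare to 97 mm apart 36 mm farther out
- selector: fixed green control box, origin on the bench below the lever's vertical pivot, z up. Box x from -140 to +50 mm, y from -125 to +125 mm, top 58 mm high. In this frame the lever's arm points along (-cos(q - 0.70), -sin(q - 0.70)), q = joint lever
- comb (a point): middle of the steel comb on the box: origin 125 mm from the pivot on selector's -x, at the tooth tops, 86 mm above the bench. The comb follows a 125 mm arc round the pivot, 10 mm thick. Three notches, each 20 mm wide, at q = 0.70, 1.05 and 1.40; a wide parking gap, red on the box, from q = 0 to 0.34; the teeth between them can be passed only with the arm lifted
- lever (a joint): swing of the lever about its vertical pivot, rad; 0 at the left end of the parking gap as seen from the robot, growing anticlockwise seen from above (the knob, on the robot's side of the pivot, moves to the robot's right); limits 0 to 1.46; slight friction holds it in place
- lever_lift (a joint): upward tilt of the lever's arm about a level hinge at the pivot, 77 mm above the bench, rad; 0 = fully down (the arm level, in a notch or in the parking gap), about 0.12 = arm resting on top of the teeth, limit 0.35; gravity and a spring (about 5 N at the knob) press it down
- lever_knob (a point): centre of the lever's black ball knob, 34 mm in diameter; 170 mm from the pivot along the arm, 40 mm above the arm's centre line (117 mm above the bench when down), on a thin stem at the arm's end. The arm is a steel rod 10 mm thick
- lever_mark (a point): point on the arm's centre line 92 mm from the pivot: it lies over the middle of a notch's disc when the arm is in that notch
- disc_yellow: flat yellow disc, 26 mm in diameter, 2 mm thick, fixed on the box's top 92 mm from the pivot, on the line from the pivot through the notch that it marks (the notch to use; it may be any of the three); origin at the centre of its underside
- disc_black: black disc, the same size, marking a notch not to use
- disc_blue: blue disc, the same size, marking a notch not to use
- filter_blue: blue oil filter, 64 mm in diameter, 70 mm high, to be left alone; origin under its centre
- wrench: steel wrench, 170 mm long, lying flat; to be left alone; origin under its middle, x along it
- screwdriver: red-handled screwdriver lying down; to be left alone; origin under its middle, x along it
- spray_can: blue can, 60 mm in diameter, 170 mm high; to be left alone; origin under its centre
- tape_roll: tan tape roll lying flat, 90 mm in diameter, 30 mm high; to be left alone; origin under its centre
- jar: amber jar with a black cap, 70 mm in diameter, 90 mm high; to be left alone; origin under its centre

How it is judged:
By the outcome, as a careful person would: the job done as asked, in the order asked, and still so for the second after the job is handed in, with the robot touching nothing.
It also fails if it takes over 72 s, if anything falls off the work surface, if the arm or the gripper's body presses on something with over 40 N, if the wrist force passes 120 N, or if a joint passes its speed limit or range.

## Working session

There is one attempt and no reset: what is moved stays moved. The work goes in short steps, Python scripts to look and compute and a tool call to move; the robot and the scene stay as the last step left them, time stands still between calls to the robot, and variables do not carry over. Pictures are saved under pics/ and viewed, at most 10 in all, crops included, and the job is handed in when it is done.

Besides the shell and the picture viewer there is one more tool, called by a JSON object that holds its "method" and its "body", one argument or row to a line. step_arm: Moves the arm, as the interface text tells. Shifts and turns lie within -1 to 1; 1 stands for 0.3 m of shift or pi/2 rad of turn. Its arguments: {"type":"object","properties":{"targets":{"type":"array","items":{"type":"object","properties":{"offset":{"type":"array","items":{"type":"number"}},"twist":{"type":"array","items":{"type":"number"}},"jaw":{"type":"number"}}}},"grip_force":{"type":"number"}},"required":["targets"]}

```bash
mkdir -p pics; cat > h.py <<'E'
import numpy as np, cv2
from workcell import env
from scipy.spatial.transform import Rotation as R
def find(cam,lab,f='pinpoint',n=4):
    for d in getattr(env,f)(cam,lab)[:n]: print(cam,f,lab,round(d['conf'],2),np.round(d['position'],4))
E
python3 - <<'E'
from h import *
for c in('side','top'):
    p,d=env.capture(c); cv2.imwrite(f'pics/{c}0.png',p[:,:,::-1])
for l in ['filter_a','feeder','lane_mouth','selector','comb','lever_knob','lever_mark','disc_yellow','disc_black','disc_blue','filter_blue','wrench','screwdriver','spray_can','tape_roll','jar']:
    for c in('top','side'): find(c,l)
s=env.observe();print(s['clock'],s['position'],s['tool_rot'],s['width'],env.tip_extent)
E
```

```text
top pinpoint filter_a 0.94 [ 0.4255 -0.2218  0.    ]
top pinpoint filter_a 0.67 [ 0.4559 -0.1014  0.0017]
top pinpoint filter_a 0.41 [ 0.5654 -0.4771 -0.0032]
top pinpoint filter_a 0.33 [ 0.673  -0.021   0.0615]
side pinpoint filter_a 0.81 [ 0.4245 -0.2215 -0.0016]
side pinpoint filter_a 0.7 [ 0.4608 -0.0911  0.0011]
top pinpoint feeder 0.82 [0.4597 0.2264 0.0006]
side pinpoint feeder 0.72 [0.4639 0.2289 0.0019]
top pinpoint lane_mouth 0.96 [ 4.646e-01  3.620e-02 -2.000e-04]
side pinpoint lane_mouth 0.76 [ 0.4668  0.0403 -0.003 ]
side pinpoint lane_mouth 0.39 [ 0.5586 -0.4739  0.0013]
top pinpoint selector 0.72 [ 0.7619 -0.0047 -0.0031]
side pinpoint selector 0.71 [ 0.7622 -0.0061 -0.0019]
top pinpoint comb 0.77 [ 0.6418 -0.0204  0.0817]
side pinpoint comb 0.79 [ 0.6422 -0.0198  0.0868]
top pinpoint lever_knob 0.81 [0.6119 0.0648 0.1164]
top pinpoint lever_knob 0.72 [ 0.683  -0.0518  0.0602]
top pinpoint lever_knob 0.21 [ 0.5009 -0.3558  0.0013]
side pinpoint lever_knob 0.71 [0.6122 0.0661 0.1191]
top pinpoint lever_mark 0.62 [0.6808 0.0344 0.0783]
side pinpoint lever_mark 0.7 [0.683
[... 962 characters left out ...]
nt screwdriver 0.39 [ 0.426  -0.2228  0.0022]
side pinpoint screwdriver 0.69 [ 5.579e-01 -4.726e-01  1.000e-04]
side pinpoint screwdriver 0.58 [ 0.3667 -0.4741 -0.0025]
top pinpoint spray_can 0.82 [ 0.5387 -0.555   0.0007]
side pinpoint spray_can 0.58 [ 0.5381 -0.5506 -0.0013]
side pinpoint spray_can 0.38 [ 0.6825 -0.0479  0.0526]
top pinpoint tape_roll 0.63 [ 0.7251  0.3097 -0.0034]
top pinpoint tape_roll 0.15 [ 0.6549 -0.401   0.0024]
top pinpoint jar 0.82 [ 0.6554 -0.4011  0.0016]
top pinpoint jar 0.19 [ 0.4591  0.2267 -0.0008]
side pinpoint jar 0.73 [ 0.6522 -0.3983 -0.0031]
1.7 [0.20644467 0.50979829 0.40470495] [ 6.00722282e-01  3.08361009e+00 -2.14932353e-05] 0.0854274939570775 0.1734
```

View pics/top0.png

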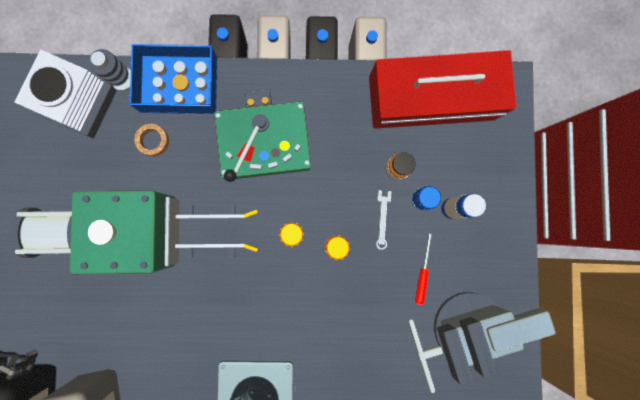

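View pics/side0.png

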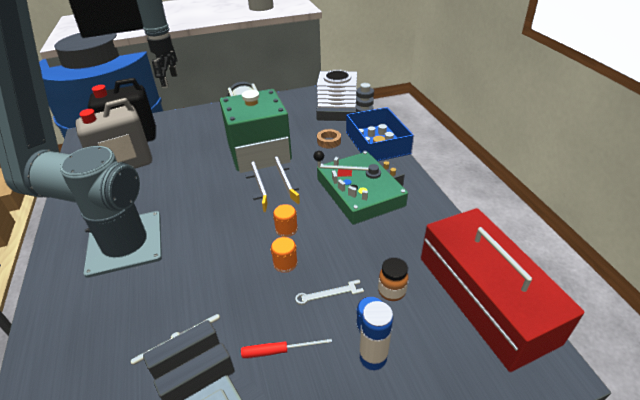

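The orange filters stand at about (291,234) and (337,247) in the top view, outside the lane whose mouth is near x=245. The lever lies in the red gap with its knob at (230,175), and the yellow disc at (284,146) is the rightmost one. Next I refine the poses from depth.

```bash
cat >> h.py <<'E'
def cloud(cam):
    p,d=env.capture(cam); c=env.get_calibration(cam)
    K=np.array([[c['fx'],0,c['cx']],[0,c['fy'],c['cy']],[0,0,1.]])
    u,v=np.meshgrid(np.arange(640.),np.arange(400.))
    n=cv2.undistortPoints(np.stack([u,v],-1).reshape(-1,1,2),K,np.array(c['dist'],float)).reshape(400,640,2)
    P=np.dstack([n*d[...,None],d])@np.array(c['rotation']).T+np.array(c['eye'])
    P[d==0]=np.nan
    return p,P
def circ(P,x,y,z0,z1,r=.045):
    m=(P[...,2]>z0)&(P[...,2]<z1)&(np.hypot(P[...,0]-x,P[...,1]-y)<r)
    q=P[m]; (c,rad)=cv2.minEnclosingCircle(q[:,:2].astype(np.float32))
    return len(q),np.round(c,4),round(rad,4),np.round(q.mean(0),4)
def go(x,y,z,a):
    s=env.observe(); Rt=R.from_rotvec(s['tool_rot']); M=Rt.as_matrix()
    o=Rt.inv().apply(np.array([x,y,z])-s['position'])/.3
    t=np.deg2rad(a); ty=np.array([np.cos(t),np.sin(t),0]); tz=np.array([0,0,-1.])
    G=R.from_matrix(np.column_stack([np.cross(ty,tz),ty,tz]))
    tw=(Rt.inv()*G).as_rotvec()/(np.pi/2)
    print('clock',round(s['clock'],2),'off',np.round(o,3),'tw',np.round(tw,3))
E
python3 - <<'E'
from h import *
p,P=cloud('top')
for x,y in[(.456,-.098),(.425,-.222)]: print(circ(P,x,y,.06,.08))
for lo,hi in[(.41,.4645),(.4645,.52)]:
    m=(P[...,2]>.027)&(P[...,2]<.045)&(P[...,0]>lo)&(P[...,0]<hi)&(P[...,1]>.04)&(P[...,1]<.2)
    q=P[m]; f=np.polyfit(q[:,1],q[:,0],1); print(len(q),f,np.polyval(f,[.04,.13,.22]),q[:,1].min(),q[:,1].max())
m=(P[...,2]>.08)&(P[...,2]<.115)&(abs(P[...,0]-.46)<.05)&(P[...,1]>.18)&(P[...,1]<.26); q=P[m]; print('plate',len(q),q.min(0),q.max(0))
hsv=cv2.cvtColor(p,cv2.COLOR_RGB2HSV)
m=(abs(hsv[...,0].astype(int)-29)<6)&(hsv[...,1]>150)&(abs(P[...,0]-.70)<.05)&(abs(P[...,1]+.07)<.05);print('yel',m.sum(),P[m].mean(0))
m=(p.max(2)<60)&(P[...,2]>.11)&(abs(P[...,0]-.612)<.04)&(abs(P[...,1]-.065)<.04);print('knob',m.sum(),P[m].mean(0))
for a in range(2):
  for c in('top','side'):
    for l in('selector','comb','lever_knob','disc_yellow','feeder','lane_mouth'): find(c,l,n=1) if a else 0
go(.456,-.098,.32,0)
E
```

```text
Traceback (most recent call last):
  File "h.py", line 11, in cloud
    P=np.dstack([n*d[...,None],d])@np.array(c['rotation']).T+np.array(c['eye'])
      ~~~~~~~~~~~~~~~~~~~~~~~~~~~~~~~~~~~~~~~~~~~~~~~~~~~~~~^~~~~~~~~~~~~~~~~~~
ValueError: operands could not be broadcast together with shapes (400,640) (3,)
```

```bash
sed -i "s/np.array(c\['rotation'\]).T/R.from_rotvec(c['rotation']).as_matrix().T/" h.py
python3 - <<'E'
from h import *
p,P=cloud('top')
for x,y in[(.456,-.098),(.425,-.222)]: print(circ(P,x,y,.06,.08))
for lo,hi in[(.41,.4645),(.4645,.52)]:
    m=(P[...,2]>.027)&(P[...,2]<.045)&(P[...,0]>lo)&(P[...,0]<hi)&(P[...,1]>.04)&(P[...,1]<.2)
    q=P[m]; f=np.polyfit(q[:,1],q[:,0],1); print(len(q),f,np.polyval(f,[.04,.13,.22]),q[:,1].min(),q[:,1].max())
m=(P[...,2]>.08)&(P[...,2]<.115)&(abs(P[...,0]-.46)<.05)&(P[...,1]>.18)&(P[...,1]<.26); q=P[m]; print('plate',len(q),q.min(0),q.max(0))
hsv=cv2.cvtColor(p,cv2.COLOR_RGB2HSV)
m=(abs(hsv[...,0].astype(int)-29)<6)&(hsv[...,1]>150)&(abs(P[...,0]-.70)<.05)&(abs(P[...,1]+.07)<.05);print('yel',m.sum(),P[m].mean(0))
m=(p.max(2)<60)&(P[...,2]>.11)&(abs(P[...,0]-.612)<.04)&(abs(P[...,1]-.065)<.04);print('knob',m.sum(),P[m].mean(0))
for c in('top','side'):
    for l in('selector','comb','lever_knob','disc_yellow','feeder','lane_mouth'): find(c,l,n=1)
go(.456,-.098,.32,0)
E
```

```text
(435, array([ 0.4595, -0.097 ]), 0.0323, array([ 0.4594, -0.0967,  0.0694]))
(437, array([ 0.4245, -0.2222]), 0.0328, array([ 0.4248, -0.2221,  0.0693]))
172 [-0.00908823  0.42678924] [0.42642571 0.42560777 0.42478983] 0.04075842814587033 0.19881853225058732
163 [-0.03212227  0.51093859] [0.50965369 0.50676269 0.50387169] 0.04051147561277854 0.19921452198698097
plate 264 [0.41085388 0.22608349 0.08031534] [0.50916364 0.23769858 0.11484262]
yel 68 [ 0.70411945 -0.07311301  0.05979291]
knob 87 [0.60894535 0.0632895  0.12865951]
top pinpoint selector 0.97 [ 0.7626 -0.0065 -0.003 ]
top pinpoint comb 0.77 [ 0.639  -0.0218  0.0826]
top pinpoint lever_knob 0.63 [0.6109 0.0628 0.1158]
top pinpoint disc_yellow 0.43 [ 0.7004 -0.0724  0.0607]
top pinpoint feeder 0.9 [ 0.4619  0.2278 -0.0017]
top pinpoint lane_mouth 0.82 [ 0.4616  0.0376 -0.0015]
side pinpoint selector 0.71 [ 0.7622 -0.0061 -0.0019]
side pinpoint comb 0.79 [ 0.6422 -0.0198  0.0868]
side pinpoint lever_knob 0.71 [0.6122 0.0661 0.1191]
side pinpoint disc_yellow 0.43 [ 0.7031 -0.0725  0.0539]
side pinpoint feeder 0.72 [0.4639 0.2289 0.0019]
side pinpoint lane_mouth 0.76 [ 0.4668  0.0403 -0.003 ]
clock 2.4 off [-1.532 -1.566  0.282] tw [-0.    -0.     0.755]
```

{"method": "step_arm", "body": {
  "targets": [
    {"offset": [-0.8,-0.82,0],"twist": [0,0,0.4],"jaw": 0},
    {"offset": [-0.8,-0.82,0],"twist": [0,0,0.4],"jaw": 0},
    {"offset": [-0.8,-0.82,0],"twist": [0,0,0.4],"jaw": 0},
    {"offset": [-0.8,-0.82,0],"twist": [0,0,0.4],"jaw": 0},
    {"offset": [-0.8,-0.82,0],"twist": [0,0,0.4],"jaw": 0},
    {"offset": [-0.8,-0.82,0],"twist": [0,0,0.4],"jaw": 0},
    {"offset": [-0.8,-0.82,0],"twist": [0,0,0.4],"jaw": 0},
    {"offset": [-0.8,-0.82,0],"twist": [0,0,0.4],"jaw": 0}
  ]
}}

```text
clock: 3.4
position: [0.3364, 0.192, 0.4048]
tool_rot: [-1.525, -2.746, -0.001]
contact_force: [0.5, 0.2, -0.6]
width: 0.0854
finger_force: 0.0
```

```bash
python3 -c "
from h import *
print(env.observe()['position']);go(.459,-.097,.30,0)"
```

```text
[0.33639879 0.19198473 0.40479935]
clock 3.4 off [-1.034 -0.163  0.349] tw [ 0.    -0.     0.355]
```

{"method": "step_arm", "body": {
  "targets": [
    {"offset": [-1,-0.16,0.1],"twist": [0,0,0.355],"jaw": 0},
    {"offset": [-1,-0.16,0.1],"twist": [0,0,0.355],"jaw": 0},
    {"offset": [-1,-0.16,0.1],"twist": [0,0,0.355],"jaw": 0},
    {"offset": [-1,-0.16,0.3],"twist": [0,0,0.355],"jaw": 0},
    {"offset": [-1,-0.16,0.35],"twist": [0,0,0.355],"jaw": 0},
    {"offset": [-1,-0.16,0.35],"twist": [0,0,0.355],"jaw": 0},
    {"offset": [-1,-0.16,0.35],"twist": [0,0,0.355],"jaw": 0},
    {"offset": [-1,-0.16,0.35],"twist": [0,0,0.355],"jaw": 0}
  ]
}}

```text
clock: 4.4
position: [0.4546, -0.0867, 0.3006]
tool_rot: [2.219, 2.223, 0.001]
contact_force: [-0.4, 0.3, 0.3]
width: 0.0855
finger_force: 0.0
```

```bash
python3 -c "
from h import *
print(env.observe()['position']);go(.459,-.097,.212,0)"
```

```text
[ 0.45463526 -0.0867259   0.3006267 ]
clock 4.4 off [-0.034  0.014  0.295] tw [ 0.001 -0.     0.001]
```

{"method": "step_arm", "body": {
  "grip_force": 25,
  "targets": [
    {"offset": [-0.034,0.014,0.1],"jaw": 0},
    {"offset": [-0.034,0.014,0.295],"jaw": 0},
    {"offset": [-0.034,0.014,0.295],"jaw": 0},
    {"offset": [-0.034,0.014,0.295],"jaw": 0},
    {"offset": [-0.034,0.014,0.295],"jaw": 1},
    {"offset": [-0.034,0.014,0.295],"jaw": 1},
    {"offset": [-0.034,0.014,0.295],"jaw": 1},
    {"offset": [-0.034,0.014,0.295],"jaw": 1},
    {"offset": [-0.034,0.014,0.295],"jaw": 1}
  ]
}}

```text
schema error: expected keys offset, twist, jaw
```

```bash
python3 -c "
from h import *
s=env.observe();print(s['position'],s['contact_force'],s['width'],s['finger_force']);go(.4678,.11,.212,0)"
```

```text
[ 0.45463526 -0.0867259   0.3006267 ] [-0.36526406  0.25183994  0.30842848] 0.08552001545860087 0.0
clock 4.4 off [0.656 0.045 0.296] tw [ 0.001 -0.     0.001]
```

{"method": "step_arm", "body": {
  "grip_force": 25,
  "targets": [
    {"offset": [-0.034,0.014,0.1],"twist": [0,0,0],"jaw": 0},
    {"offset": [-0.034,0.014,0.295],"twist": [0,0,0],"jaw": 0},
    {"offset": [-0.034,0.014,0.295],"twist": [0,0,0],"jaw": 0},
    {"offset": [-0.034,0.014,0.295],"twist": [0,0,0],"jaw": 0},
    {"offset": [-0.034,0.014,0.295],"twist": [0,0,0],"jaw": 1},
    {"offset": [-0.034,0.014,0.295],"twist": [0,0,0],"jaw": 1},
    {"offset": [-0.034,0.014,0.295],"twist": [0,0,0],"jaw": 1},
    {"offset": [-0.034,0.014,0.295],"twist": [0,0,0],"jaw": 1},
    {"offset": [-0.034,0.014,0.295],"twist": [0,0,0],"jaw": 1}
  ]
}}

```text
clock: 5.52
position: [0.4593, -0.0985, 0.2136]
tool_rot: [2.219, 2.22, 0.002]
contact_force: [-2.1, 1.7, 10.0]
width: 0.0634
finger_force: 25.2
```

```bash
python3 -c "
from h import *
s=env.observe();print(s['position'],s['contact_force'],s['width'],s['finger_force']);go(.4678,.11,.212,0)"
```

```text
[ 0.45925095 -0.09850376  0.21358714] [-2.13975448  1.74438379 10.00891745] 0.0634185582559856 25.232922434806824
clock 5.53 off [0.695 0.029 0.004] tw [0.002 0.001 0.   ]
```

{"method": "step_arm", "body": {
  "targets": [
    {"offset": [0.06,0.01,-0.005],"twist": [0,0,0],"jaw": 1},
    {"offset": [0.14,0.02,-0.005],"twist": [0,0,0],"jaw": 1},
    {"offset": [0.22,0.03,-0.005],"twist": [0,0,0],"jaw": 1},
    {"offset": [0.3,0.031,-0.005],"twist": [0,0,0],"jaw": 1},
    {"offset": [0.38,0.031,-0.005],"twist": [0,0,0],"jaw": 1},
    {"offset": [0.46,0.031,-0.005],"twist": [0,0,0],"jaw": 1},
    {"offset": [0.54,0.03,-0.005],"twist": [0,0,0],"jaw": 1},
    {"offset": [0.62,0.029,-0.005],"twist": [0,0,0],"jaw": 1},
    {"offset": [0.695,0.027,-0.005],"twist": [0,0,0],"jaw": 1},
    {"offset": [0.695,0.027,-0.005],"twist": [0,0,0],"jaw": 1}
  ]
}}

```text
clock: 6.78
position: [0.4668, 0.1112, 0.2137]
tool_rot: [2.218, 2.223, 0.002]
contact_force: [0.3, -1.0, -2.8]
width: 0.0632
finger_force: 28.8
```

```bash
python3 -c "
from h import *
s=env.observe();print(s['position'],s['contact_force'],s['width'],s['finger_force'])
p,d=env.capture('top');cv2.imwrite('pics/t1.png',p[100:300,130:400,::-1])
p,d=env.capture('side');cv2.imwrite('pics/s1.png',p[60:300,180:450,::-1])"
```

```text
[0.46681696 0.11122522 0.21371577] [ 0.321093   -0.98093313 -2.84134279] 0.06320713483216797 28.773288130760193
```

View pics/s1.png

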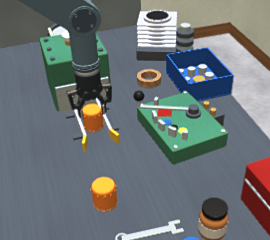

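The first filter stands upright between the rails (crop 92,117). I release it and go for the second.

{"method": "step_arm", "body": {
  "targets": [
    {"offset": [0,0,0],"twist": [0,0,0],"jaw": 0},
    {"offset": [0,0,0],"twist": [0,0,0],"jaw": 0},
    {"offset": [0,0,0],"twist": [0,0,0],"jaw": 0},
    {"offset": [0,0,-0.15],"twist": [0,0,0],"jaw": 0},
    {"offset": [0,0,-0.3],"twist": [0,0,0],"jaw": 0},
    {"offset": [-0.2,-0.03,-0.33],"twist": [0,0,0],"jaw": 0},
    {"offset": [-0.4,-0.06,-0.33],"twist": [0,0,0],"jaw": 0},
    {"offset": [-0.6,-0.09,-0.33],"twist": [0,0,0],"jaw": 0},
    {"offset": [-0.8,-0.12,-0.33],"twist": [0,0,0],"jaw": 0},
    {"offset": [-0.98,-0.14,-0.33],"twist": [0,0,0],"jaw": 0}
  ]
}}

```text
clock: 8.12
position: [0.4241, -0.1862, 0.3119]
tool_rot: [2.222, 2.22, 0.0]
contact_force: [1.2, -0.2, -0.4]
width: 0.0852
finger_force: 0.0
```

```bash
python3 -c "
from h import *
p,P=cloud('top');print(circ(P,.467,.11,.06,.08));print(env.observe()['position']);go(.4247,-.2221,.213,0)"
```

```text
(446, array([0.4689, 0.1112]), 0.033, array([0.4689, 0.1103, 0.0693]))
[ 0.4242924  -0.19186878  0.31222234]
clock 8.18 off [-0.099  0.001  0.331] tw [ 0.001  0.004 -0.002]
```

{"method": "step_arm", "body": {
  "targets": [
    {"offset": [-0.11,0,0.1],"twist": [0,0,0],"jaw": 0},
    {"offset": [-0.11,0,0.1],"twist": [0,0,0],"jaw": 0},
    {"offset": [-0.11,0,0.1],"twist": [0,0,0],"jaw": 0}
  ]
}}

```text
clock: 8.55
position: [0.4248, -0.2166, 0.2818]
tool_rot: [-2.221, -2.22, -0.0]
contact_force: [-0.0, 0.1, 0.2]
width: 0.0851
finger_force: 0.0
```

```bash
python3 -c "
from h import *
print(env.observe()['position']);go(.4247,-.2221,.213,0)"
```

```text
[ 0.4247917  -0.21655443  0.28176236]
clock 8.55 off [-0.019 -0.     0.229] tw [-0.    -0.001 -0.   ]
```

{"method": "step_arm", "body": {
  "grip_force": 25,
  "targets": [
    {"offset": [-0.018,0,0.1],"twist": [0,0,0],"jaw": 0},
    {"offset": [-0.018,0,0.225],"twist": [0,0,0],"jaw": 0},
    {"offset": [-0.018,0,0.225],"twist": [0,0,0],"jaw": 0},
    {"offset": [-0.018,0,0.225],"twist": [0,0,0],"jaw": 1},
    {"offset": [-0.018,0,0.225],"twist": [0,0,0],"jaw": 1},
    {"offset": [-0.018,0,0.225],"twist": [0,0,0],"jaw": 1},
    {"offset": [-0.018,0,0.222],"twist": [0,0,0],"jaw": 1},
    {"offset": [-0.018,0,0.222],"twist": [0,0,0],"jaw": 1}
  ]
}}

```text
clock: 9.55
position: [0.4252, -0.2224, 0.216]
tool_rot: [2.22, 2.22, 0.001]
contact_force: [-0.9, 1.6, 6.1]
width: 0.0635
finger_force: 29.4
```

```bash
python3 -c "
from h import *
s=env.observe();print(s['position'],s['contact_force'],s['width'],s['finger_force']);go(.4685,.0,.2145,0);go(.4675,.115,.2145,0)"
```

```text
[ 0.42518869 -0.22237288  0.21599598] [-0.94312768  1.6148905   6.1241119 ] 0.0634629854495755 29.395397007465363
clock 9.55 off [0.741 0.144 0.005] tw [0.001 0.    0.   ]
clock 9.55 off [1.125 0.141 0.004] tw [0.001 0.    0.   ]
```

{"method": "step_arm", "body": {
  "targets": [
    {"offset": [0.06,0.02,-0.004],"twist": [0,0,0],"jaw": 1},
    {"offset": [0.14,0.05,-0.004],"twist": [0,0,0],"jaw": 1},
    {"offset": [0.22,0.08,-0.004],"twist": [0,0,0],"jaw": 1},
    {"offset": [0.3,0.11,-0.004],"twist": [0,0,0],"jaw": 1},
    {"offset": [0.38,0.142,-0.004],"twist": [0,0,0],"jaw": 1},
    {"offset": [0.46,0.142,-0.004],"twist": [0,0,0],"jaw": 1},
    {"offset": [0.54,0.142,-0.004],"twist": [0,0,0],"jaw": 1},
    {"offset": [0.64,0.142,-0.004],"twist": [0,0,0],"jaw": 1},
    {"offset": [0.74,0.142,-0.004],"twist": [0,0,0],"jaw": 1},
    {"offset": [0.74,0.142,-0.004],"twist": [0,0,0],"jaw": 1}
  ]
}}

```text
clock: 10.8
position: [0.4683, 0.0011, 0.2176]
tool_rot: [2.218, 2.222, 0.005]
contact_force: [-0.5, 2.7, 7.2]
width: 0.0629
finger_force: 32.7
```

```bash
python3 -c "
from h import *
s=env.observe();print(s['position'],s['contact_force'],s['width'],s['finger_force']);go(.4670,.125,.2155,0)"
```

```text
[0.4683386  0.00114941 0.21761848] [-0.45067009  2.66452731  7.21116794] 0.06286554782769865 32.671982645988464
clock 10.8 off [ 0.413 -0.004  0.007] tw [ 0.002 -0.     0.001]
```

{"method": "step_arm", "body": {
  "targets": [
    {"offset": [0.06,0,0],"twist": [0,0,0],"jaw": 1},
    {"offset": [0.12,-0.001,0],"twist": [0,0,0],"jaw": 1},
    {"offset": [0.17,-0.002,0],"twist": [0,0,0],"jaw": 1},
    {"offset": [0.22,-0.003,0],"twist": [0,0,0],"jaw": 1},
    {"offset": [0.27,-0.004,0],"twist": [0,0,0],"jaw": 1},
    {"offset": [0.32,-0.005,0],"twist": [0,0,0],"jaw": 1},
    {"offset": [0.36,-0.006,0],"twist": [0,0,0],"jaw": 1},
    {"offset": [0.39,-0.007,0],"twist": [0,0,0],"jaw": 1},
    {"offset": [0.41,-0.007,0],"twist": [0,0,0],"jaw": 1},
    {"offset": [0.41,-0.007,0],"twist": [0,0,0],"jaw": 1}
  ]
}}

```text
clock: 12.05
position: [0.4656, 0.1229, 0.2166]
tool_rot: [2.22, 2.222, 0.001]
contact_force: [-0.1, -3.0, 4.3]
width: 0.0634
finger_force: 30.2
```

```bash
python3 -c "
from h import *
s=env.observe();print(s['position'],s['contact_force'],s['width'],s['finger_force'],s['clock'])
p,P=cloud('top');print(circ(P,.466,.189,.06,.08))"
```

```text
[0.46564048 0.12293707 0.2166303 ] [-0.0808937  -2.98898697  4.30637415] 0.06339320465147226 30.230895280838013 12.05
(0, array([0., 0.]), 0.0, array([nan, nan, nan]))h.py:17: RuntimeWarning: Mean of empty slice.
  return len(q),np.round(c,4),round(rad,4),np.round(q.mean(0),4)
  ret = um.true_divide(
```

Now creep forward until the plate takes up force.

{"method": "step_arm", "body": {
  "targets": [
    {"offset": [0.01,0,0],"twist": [0,0,0],"jaw": 1},
    {"offset": [0.02,0,0],"twist": [0,0,0],"jaw": 1},
    {"offset": [0.025,0,0],"twist": [0,0,0],"jaw": 1},
    {"offset": [0.025,0,0],"twist": [0,0,0],"jaw": 1}
  ]
}}

```text
clock: 12.6
position: [0.4656, 0.1295, 0.2166]
tool_rot: [2.22, 2.221, -0.001]
contact_force: [0.9, -6.4, 6.0]
width: 0.0635
finger_force: 30.3
```

{"method": "step_arm", "body": {
  "targets": [
    {"offset": [0.005,0,0],"twist": [0,0,0],"jaw": 1},
    {"offset": [0.01,0,0],"twist": [0,0,0],"jaw": 1},
    {"offset": [0.01,0,0],"twist": [0,0,0],"jaw": 1}
  ]
}}

```text
clock: 12.98
position: [0.4656, 0.1325, 0.2166]
tool_rot: [2.22, 2.221, -0.001]
contact_force: [-0.6, -7.5, 4.7]
width: 0.063
finger_force: 30.3
```

{"method": "step_arm", "body": {
  "targets": [
    {"offset": [0.005,0,0],"twist": [0,0,0],"jaw": 1},
    {"offset": [0.01,0,0],"twist": [0,0,0],"jaw": 1},
    {"offset": [0.01,0,0],"twist": [0,0,0],"jaw": 1}
  ]
}}

```text
clock: 13.35
position: [0.4656, 0.1355, 0.2166]
tool_rot: [2.22, 2.221, -0.001]
contact_force: [0.3, -7.0, 4.5]
width: 0.0626
finger_force: 30.3
```

```bash
python3 - <<'E'
from h import *
for c,(a,b,e,f) in{'top':(170,300,140,280),'side':(70,230,210,340)}.items():
    p,P=cloud(c)
    cv2.imwrite(f'pics/{c}2.png',cv2.resize(p[a:b,e:f,::-1],None,fx=3,fy=3))
print(env.observe()['position'],env.observe()['contact_force'])
E
```

```text
[0.46561973 0.13546538 0.21655485] [ 0.14350955 -6.74477857  4.27429686]
```

View pics/side2.png

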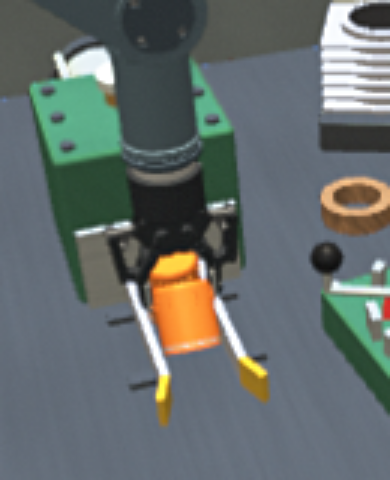

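The filter seems stopped and the pads are slipping along it (the opening shrinks). I release, rise, and measure.

{"method": "step_arm", "body": {
  "targets": [
    {"offset": [0,0,0],"twist": [0,0,0],"jaw": 0},
    {"offset": [0,0,0],"twist": [0,0,0],"jaw": 0},
    {"offset": [0,0,0],"twist": [0,0,0],"jaw": 0},
    {"offset": [0,0,-0.1],"twist": [0,0,0],"jaw": 0},
    {"offset": [0,0,-0.25],"twist": [0,0,0],"jaw": 0},
    {"offset": [-0.2,0,-0.33],"twist": [0,0,0],"jaw": 0},
    {"offset": [-0.4,0,-0.33],"twist": [0,0,0],"jaw": 0},
    {"offset": [-0.58,0,-0.33],"twist": [0,0,0],"jaw": 0},
    {"offset": [-0.58,0,-0.33],"twist": [0,0,0],"jaw": 0}
  ]
}}

```text
clock: 14.58
position: [0.4656, -0.041, 0.3154]
tool_rot: [2.227, 2.215, -0.0]
contact_force: [0.2, 0.7, -0.3]
width: 0.0856
finger_force: 0.0
```

```bash
python3 - <<'E'
from h import *
for c in('top','side'):
    p,P=cloud(c)
    for y in(.131,.195): print(circ(P,.466,y,.065,.075,.034))
    m=(P[...,2]>.075)&(P[...,2]<.095)&(abs(P[...,0]-.46)<.05)&(P[...,1]>.2)&(P[...,1]<.25); print('plate',m.sum(),np.percentile(P[m],[5,50],axis=0))
    cv2.imwrite(f'pics/{c}3.png',cv2.resize(p[180:260,140:270,::-1] if c=='top' else p[70:230,210:340,::-1],None,fx=4,fy=4,interpolation=2)[:600])
s=env.observe();print(s['position'],s['clock'])
E
```

```text
(32, array([0.4713, 0.1353]), 0.0321, array([0.469 , 0.1521, 0.0691]))
(398, array([0.4664, 0.1951]), 0.0339, array([0.4667, 0.1918, 0.07  ]))
plate 85 [[0.41412732 0.22640976 0.07676876]
 [0.45846809 0.22788991 0.08602271]]
(42, array([0.4661, 0.1307]), 0.0336, array([0.4664, 0.1147, 0.0692]))
(27, array([0.4607, 0.1943]), 0.0332, array([0.4514, 0.1912, 0.0688]))
plate 16 [[0.41086093 0.22362175 0.07700602]
 [0.41561516 0.22873191 0.09072694]]
[ 0.46519725 -0.03808755  0.31511007] 14.675
```

View pics/top3.png

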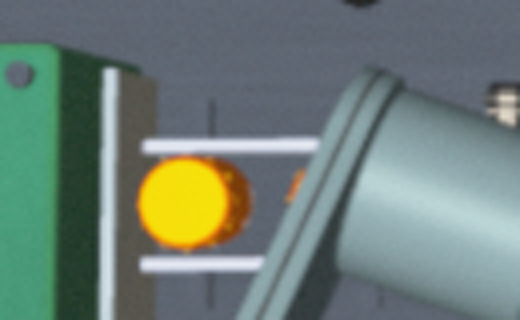

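{"method": "step_arm", "body": {
  "targets": [
    {"offset": [-0.4,0,-0.1],"twist": [0,0,0],"jaw": 0},
    {"offset": [-0.6,0,-0.1],"twist": [0,0,0],"jaw": 0},
    {"offset": [-0.6,0,-0.1],"twist": [0,0,0],"jaw": 0},
    {"offset": [-0.6,0,-0.1],"twist": [0,0,0],"jaw": 0}
  ]
}}

```text
clock: 15.18
position: [0.4661, -0.22, 0.3457]
tool_rot: [2.223, 2.217, -0.0]
contact_force: [-0.1, 0.6, -0.6]
width: 0.0854
finger_force: 0.0
```

```bash
python3 - <<'E'
from h import *
for c in('top','side'):
    p,P=cloud(c)
    for y in(.131,.195): print(circ(P,.466,y,.065,.075,.04))
    cv2.imwrite(f'pics/{c}4.png',cv2.resize(p[180:260,140:270,::-1] if c=='top' else p[70:230,210:340,::-1],None,fx=4,fy=4,interpolation=2)[:600])
    m=(P[...,2]>.066)&(P[...,2]<.075)&(abs(P[...,0]-.466)<.004)&(P[...,1]>.05)&(P[...,1]<.225);print(np.sort(np.round(P[m][:,1],3)))
s=env.observe();print(s['position'],s['clock'])
E
```

```text
(186, array([0.466 , 0.1309]), 0.0399, array([0.4667, 0.1219, 0.0696]))
(437, array([0.4643, 0.195 ]), 0.0387, array([0.4672, 0.1902, 0.0699]))
[0.056 0.059 0.059 0.059 0.061 0.062 0.062 0.064 0.065 0.065 0.066 0.066
 0.067 0.069 0.07  0.07  0.073 0.073 0.073 0.075 0.075 0.075 0.077 0.078
 0.078 0.08  0.081 0.081 0.083 0.083 0.084 0.086 0.086 0.086 0.088 0.089
 0.089 0.091 0.092 0.092 0.094 0.094 0.094 0.097 0.097 0.097 0.099 0.1
 0.1   0.102 0.102 0.102 0.104 0.105 0.105 0.107 0.107 0.107 0.11  0.11
 0.112 0.113 0.115 0.116 0.156 0.157 0.159 0.159 0.159 0.161 0.161 0.161
 0.164 0.164 0.165 0.167 0.168 0.168 0.169 0.169 0.17  0.172 0.172 0.172
 0.174 0.175 0.175 0.176 0.177 0.177 0.18  0.181 0.181 0.182 0.183 0.184
 0.185 0.185 0.186 0.188 0.189 0.189 0.19  0.191 0.191 0.193 0.193 0.194
 0.195 0.196 0.196 0.198 0.199 0.199 0.201 0.202 0.202 0.204 0.204 0.206
 0.207 0.207 0.21  0.21  0.21  0.212 0.212 0.213 0.215 0.215 0.215 0.217
 0.217 0.217]
(71, array([0.4665, 0.131 ]), 0.0399, array([0.4625, 0.1301, 0.0694]))
(196, array([0.4663, 0.1951]), 0.0398, array([0.4623, 0.1932, 0.0697]))
[0.08  0.084 0.085 0.086 0.089 0.091 0.092 0.093 0.096 0.098 0.101 0.103
 0.103 0.103 0.107 0.109 0.111 0.114 0.158 0.159 0.163 0.164 0.164 0.165
 0.169 0.173 0.174 0.175 0.179 0.182 0.184 0.185 0.187 0.191 0.192 0.196
 0.197 0.197 0.202 0.206 0.211 0.211 0.216 0.22 ]
[ 0.46559864 -0.21671081  0.34481572] 15.275
```

View pics/top4.png

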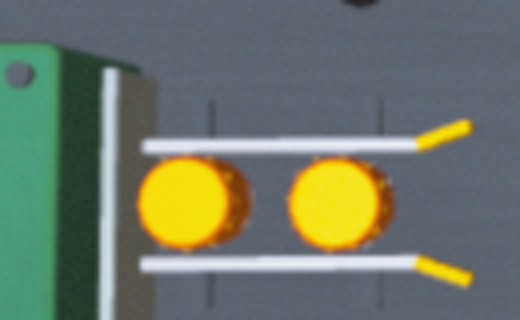

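The front filter sits at y≈0.188 (a little short of the plate) and the second at y≈0.086, so it slipped in or was dragged back out of the grip. I'll push both from behind with shut fingers, kept low.

{"method": "step_arm", "body": {
  "targets": [
    {"offset": [0.2,0.005,0.1],"twist": [0,0,0],"jaw": 1},
    {"offset": [0.4,0.005,0.2],"twist": [0,0,0],"jaw": 1},
    {"offset": [0.6,0.005,0.3],"twist": [0,0,0],"jaw": 1},
    {"offset": [0.64,0.005,0.4],"twist": [0,0,0],"jaw": 1},
    {"offset": [0.64,0.005,0.52],"twist": [0,0,0],"jaw": 1},
    {"offset": [0.64,0.005,0.52],"twist": [0,0,0],"jaw": 1},
    {"offset": [0.64,0.005,0.52],"twist": [0,0,0],"jaw": 1}
  ]
}}

```text
clock: 16.15
position: [0.4671, -0.025, 0.1902]
tool_rot: [2.219, 2.223, 0.001]
contact_force: [-0.7, 0.4, 0.5]
width: -0.0
finger_force: 0.0
```

```bash
python3 -c "
from h import *
s=env.observe();print(s['position'],s['contact_force'],s['width']);go(.467,.08,.189,0)"
```

```text
[ 0.46707332 -0.0249629   0.19016696] [-0.72665547  0.43364408  0.47372399] -2.2886844311514397e-05
clock 16.15 off [0.35  0.    0.004] tw [0.    0.    0.001]
```

{"method": "step_arm", "body": {
  "targets": [
    {"offset": [0.08,0,0],"twist": [0,0,0],"jaw": 1},
    {"offset": [0.14,0,0],"twist": [0,0,0],"jaw": 1},
    {"offset": [0.18,0,0],"twist": [0,0,0],"jaw": 1},
    {"offset": [0.21,0,0],"twist": [0,0,0],"jaw": 1},
    {"offset": [0.24,0,0],"twist": [0,0,0],"jaw": 1},
    {"offset": [0.27,-0.001,0],"twist": [0,0,0],"jaw": 1},
    {"offset": [0.3,-0.002,0],"twist": [0,0,0],"jaw": 1},
    {"offset": [0.32,-0.002,0],"twist": [0,0,0],"jaw": 1},
    {"offset": [0.34,-0.003,0],"twist": [0,0,0],"jaw": 1},
    {"offset": [0.34,-0.003,0],"twist": [0,0,0],"jaw": 1}
  ]
}}

```text
clock: 17.4
position: [0.4658, 0.0767, 0.1891]
tool_rot: [-2.22, -2.222, 0.0]
contact_force: [-0.2, -2.2, -1.0]
width: 0.0006
finger_force: 0.0
```

{"method": "step_arm", "body": {
  "targets": [
    {"offset": [0.01,0,0],"twist": [0,0,0],"jaw": 1},
    {"offset": [0.02,0,0],"twist": [0,0,0],"jaw": 1},
    {"offset": [0.02,0,0],"twist": [0,0,0],"jaw": 1}
  ]
}}

```text
clock: 17.77
position: [0.4659, 0.0823, 0.1893]
tool_rot: [-2.221, -2.221, 0.0]
contact_force: [-1.3, -2.3, -0.2]
width: 0.0001
finger_force: 0.0
```

{"method": "step_arm", "body": {
  "targets": [
    {"offset": [0.007,0,0],"twist": [0,0,0],"jaw": 1},
    {"offset": [0.013,0,0],"twist": [0,0,0],"jaw": 1},
    {"offset": [0.013,0,0],"twist": [0,0,0],"jaw": 1}
  ]
}}

```text
clock: 18.15
position: [0.4661, 0.0859, 0.1893]
tool_rot: [2.221, 2.221, 0.0]
contact_force: [0.7, -3.5, 0.2]
width: -0.0005
finger_force: 0.0
```

```bash
python3 - <<'E'
from h import *
p,P=cloud('side')
m=(P[...,2]>.066)&(P[...,2]<.075)&(abs(P[...,0]-.466)<.006)&(P[...,1]>.05)&(P[...,1]<.23);print(np.sort(np.round(P[m][:,1],3)))
E
```

```text
[0.071 0.071 0.072 0.074 0.075 0.083 0.092 0.1   0.103]
```

{"method": "step_arm", "body": {
  "targets": [
    {"offset": [0.007,0,0],"twist": [0,0,0],"jaw": 1},
    {"offset": [0.01,0,0],"twist": [0,0,0],"jaw": 1},
    {"offset": [0.01,0,0],"twist": [0,0,0],"jaw": 1}
  ]
}}

```text
clock: 18.58
position: [0.4664, 0.0874, 0.1895]
tool_rot: [2.218, 2.221, -0.003]
contact_force: [0.7, -16.8, 0.7]
width: 0.0004
finger_force: 0.0
```

{"method": "step_arm", "body": {
  "targets": [
    {"offset": [0.007,0,0],"twist": [0,0,0],"jaw": 1},
    {"offset": [0.01,0,0],"twist": [0,0,0],"jaw": 1},
    {"offset": [0.01,0,0],"twist": [0,0,0],"jaw": 1}
  ]
}}

```text
clock: 18.95
position: [0.4669, 0.0883, 0.1897]
tool_rot: [2.215, 2.219, -0.007]
contact_force: [0.4, -32.1, 1.8]
width: -0.0001
finger_force: 0.0
```

Firm contact, where the plate should be. I back off, rise and check.

{"method": "step_arm", "body": {
  "targets": [
    {"offset": [-0.02,0,0],"twist": [0,0,0],"jaw": 1},
    {"offset": [-0.1,0,0],"twist": [0,0,0],"jaw": 1},
    {"offset": [-0.2,0,0],"twist": [0,0,0],"jaw": 1},
    {"offset": [-0.35,0,-0.15],"twist": [0,0,0],"jaw": 1},
    {"offset": [-0.5,0,-0.3],"twist": [0,0,0],"jaw": 1},
    {"offset": [-0.65,0,-0.45],"twist": [0,0,0],"jaw": 1},
    {"offset": [-0.85,0,-0.5],"twist": [0,0,0],"jaw": 0.3},
    {"offset": [-0.98,0,-0.5],"twist": [0,0,0],"jaw": 0.3},
    {"offset": [-0.98,0,-0.5],"twist": [0,0,0],"jaw": 0.3}
  ]
}}

```text
clock: 20.08
position: [0.466, -0.2041, 0.3394]
tool_rot: [2.225, 2.217, 0.001]
contact_force: [0.0, 0.9, 0.3]
width: 0.0544
finger_force: 0.0
```

```bash
python3 - <<'E'
from h import *
p,P=cloud('top')
m=(P[...,2]>.066)&(P[...,2]<.075)&(abs(P[...,0]-.466)<.004)&(P[...,1]>.05)&(P[...,1]<.225);y=np.sort(P[m][:,1]);i=np.argmax(np.diff(y));print(y[0],y[i],y[i+1],y[-1])
a=cv2.resize(p[180:260,140:270,::-1],None,fx=4,fy=4,interpolation=2)
b=cv2.resize(p[100:190,210:320,::-1],None,fx=4,fy=4,interpolation=2)[:,:440]
c=np.zeros((360,970,3),np.uint8);c[:320,:520]=a;c[:360,530:]=b;cv2.imwrite('pics/t5.png',c[:,:800])
for k in('top','side'):
    if k=='side': env.capture('side')
    for l in('selector','comb','lever_knob','lever_mark','disc_yellow'): find(k,l,n=1)
s=env.observe();print(s['position'],s['clock'],s['joint_positions'])
E
```

```text
0.09995736386160706 0.12050456862065614 0.12379910696250321 0.22319574388195657
top pinpoint selector 0.78 [ 0.7633 -0.0059  0.001 ]
top pinpoint comb 0.88 [ 0.6431 -0.0206  0.0814]
top pinpoint lever_knob 0.64 [0.6109 0.0629 0.1131]
top pinpoint lever_mark 0.67 [0.6792 0.0353 0.0748]
top pinpoint disc_yellow 0.54 [ 0.7019 -0.0756  0.0583]
side pinpoint selector 0.75 [ 0.765  -0.0085 -0.0041]
side pinpoint comb 0.72 [0.6078 0.0678 0.1177]
side pinpoint lever_knob 0.76 [0.611  0.0662 0.1172]
side pinpoint lever_mark 0.82 [0.6824 0.0387 0.0767]
side pinpoint disc_yellow 0.54 [ 0.7018 -0.076   0.0593]
[ 0.46607316 -0.2015734   0.33933458] 20.675 [-6.28180063e-01  2.38815887e-01  1.73061817e+00  3.60199944e-05
  1.17212120e+00 -6.28879939e-01]
```

View pics/t5.png

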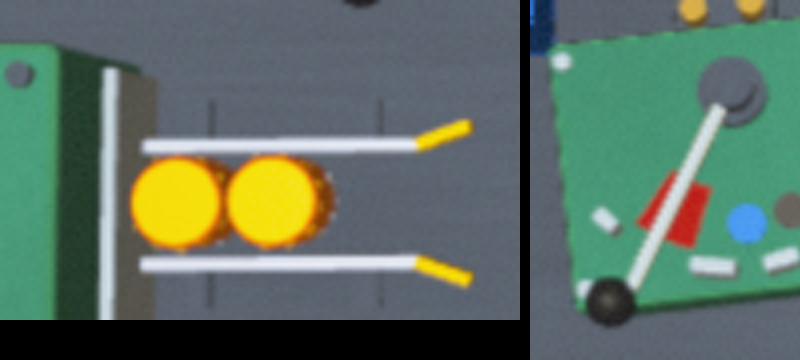

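Both filters are in the lane and touching each other and the plate (crop centres 178 and 273, row 203). The lever still lies in the red gap, so I go to the knob.

```bash
python3 -c "
from h import *
go(.611,.0645,.345,65)"
```

```text
clock 20.68 off [ 0.887  0.484 -0.019] tw [ 0.     0.    -0.722]
```

{"method": "step_arm", "body": {
  "targets": [
    {"offset": [0.88,0.48,-0.02],"twist": [0,0,-0.72],"jaw": 0.1},
    {"offset": [0.88,0.48,-0.02],"twist": [0,0,-0.72],"jaw": 0.1},
    {"offset": [0.88,0.48,-0.02],"twist": [0,0,-0.72],"jaw": 0.1},
    {"offset": [0.88,0.48,-0.02],"twist": [0,0,-0.72],"jaw": 0.1},
    {"offset": [0.88,0.48,-0.02],"twist": [0,0,-0.72],"jaw": 0.1},
    {"offset": [0.88,0.48,-0.02],"twist": [0,0,-0.72],"jaw": 0.1},
    {"offset": [0.88,0.48,-0.02],"twist": [0,0,-0.72],"jaw": 0.1},
    {"offset": [0.88,0.48,-0.02],"twist": [0,0,-0.72],"jaw": 0.1}
  ]
}}

```text
clock: 21.68
position: [0.6098, 0.0616, 0.3452]
tool_rot: [-0.691, -3.064, 0.0]
contact_force: [-1.3, -0.3, 0.3]
width: 0.0769
finger_force: 0.0
```

```bash
python3 -c "
from h import *
print(env.observe()['position']);go(.611,.0645,.268,65)"
```

```text
[0.60978635 0.06162244 0.34522375]
clock 21.68 off [0.    0.01  0.257] tw [-0.    -0.    -0.005]
```

{"method": "step_arm", "body": {
  "grip_force": 40,
  "targets": [
    {"offset": [0,0.008,0.12],"twist": [0,0,0],"jaw": 0.1},
    {"offset": [0,0.008,0.255],"twist": [0,0,0],"jaw": 0.1},
    {"offset": [0,0.008,0.255],"twist": [0,0,0],"jaw": 0.1},
    {"offset": [0,0.008,0.255],"twist": [0,0,0],"jaw": 1},
    {"offset": [0,0.008,0.255],"twist": [0,0,0],"jaw": 1},
    {"offset": [0,0.008,0.255],"twist": [0,0,0],"jaw": 1},
    {"offset": [0,0.008,0.255],"twist": [0,0,0],"jaw": 1},
    {"offset": [0,0.008,0.255],"twist": [0,0,0],"jaw": 1}
  ]
}}

```text
clock: 22.68
position: [0.6115, 0.0642, 0.2697]
tool_rot: [0.685, 3.064, 0.001]
contact_force: [1.0, 0.1, 2.6]
width: 0.0321
finger_force: 39.5
```

```bash
python3 - <<'E'
from h import *
s=env.observe();print(s['position'],s['contact_force'],s['width'],s['finger_force'],s['clock'])
# knob path: pivot c, angle th (arm dir = -(cos,sin)), lift t ; in tool axes
c=np.array([.763,-.0065]);Rt=R.from_rotvec(s['tool_rot']); k0=s['position']
d=c-k0[:2]; th0=np.arctan2(d[1],d[0]);print('r',np.hypot(*d),'th0',th0)
r0=np.hypot(*d)
def row(th,t):
    dr=170*(np.cos(t)-1)-40*np.sin(t); dz=170*np.sin(t)+40*(np.cos(t)-1)
    r=r0+dr/1e3; p=np.r_[c-r*np.array([np.cos(th),np.sin(th)]),k0[2]+dz/1e3]
    print(round(th,3),t,np.round(Rt.inv().apply(p-k0)/.3,3),'tw',round(-(th-th0)/(np.pi/2),3))
for t in(.08,.15,.22): row(th0,t)
for th in np.linspace(th0,.835,9)[1:]: row(th,.22)
for t in(.15,.08,.0): row(.835,t)
E
```

```text
[0.61152395 0.06419875 0.26966544] [0.96879485 0.05662109 2.60942748] 0.032070829631353506 39.53186631202698 22.675
r 0.16716251338969748 th0 -0.43668097485586127
-0.437 0.08 [-0.013  0.    -0.045] tw -0.0
-0.437 0.15 [-0.026  0.    -0.083] tw -0.0
-0.437 0.22 [-0.043  0.    -0.12 ] tw -0.0
-0.278 0.22 [-0.05  -0.081 -0.12 ] tw -0.101
-0.119 0.22 [-0.069 -0.16  -0.12 ] tw -0.202
0.04 0.22 [-0.101 -0.236 -0.12 ] tw -0.304
0.199 0.22 [-0.145 -0.305 -0.12 ] tw -0.405
0.358 0.22 [-0.198 -0.366 -0.12 ] tw -0.506
0.517 0.22 [-0.261 -0.419 -0.12 ] tw -0.607
0.676 0.22 [-0.331 -0.46  -0.12 ] tw -0.708
0.835 0.22 [-0.407 -0.49  -0.12 ] tw -0.81
0.835 0.15 [-0.403 -0.506 -0.083] tw -0.81
0.835 0.08 [-0.398 -0.519 -0.044] tw -0.81
0.835 0.0 [-0.395 -0.531  0.   ] tw -0.81
```

{"method": "step_arm", "body": {
  "targets": [
    {"offset": [-0.006,0,-0.022],"twist": [0,0,0],"jaw": 1},
    {"offset": [-0.013,0,-0.045],"twist": [0,0,0],"jaw": 1},
    {"offset": [-0.026,0,-0.083],"twist": [0,0,0],"jaw": 1},
    {"offset": [-0.043,0,-0.12],"twist": [0,0,0],"jaw": 1},
    {"offset": [-0.043,0,-0.12],"twist": [0,0,0],"jaw": 1}
  ]
}}

```text
clock: 23.3
position: [0.6224, 0.0587, 0.3054]
tool_rot: [-0.685, -3.065, 0.0]
contact_force: [-0.1, -0.3, -5.5]
width: 0.0317
finger_force: 40.2
```

```bash
python3 - <<'E'
from h import *
for k in('top','side'):
    env.capture(k)
    for l in('lever_knob','lever_mark'): find(k,l,n=1)
s=env.observe();print(s['position'],s['width'],s['contact_force'])
E
```

```text
top pinpoint lever_knob 0.56 [0.6203 0.06   0.1468]
top pinpoint lever_mark 0.6 [0.6814 0.0295 0.0932]
side pinpoint lever_knob 0.73 [0.619  0.0625 0.1483]
side pinpoint lever_mark 0.56 [0.6859 0.0353 0.0936]
[0.6220633  0.05894453 0.30420668] 0.03202826137972816 [-2.42017323  0.87853434 -3.77655858]
```

Lifted. Now swing (numbers relative to the lifted pose).

{"method": "step_arm", "body": {
  "targets": [
    {"offset": [-0.007,-0.081,-0.01],"twist": [0,0,-0.101],"jaw": 1},
    {"offset": [-0.026,-0.16,-0.01],"twist": [0,0,-0.202],"jaw": 1},
    {"offset": [-0.058,-0.236,-0.01],"twist": [0,0,-0.304],"jaw": 1},
    {"offset": [-0.102,-0.305,-0.01],"twist": [0,0,-0.405],"jaw": 1},
    {"offset": [-0.155,-0.366,-0.01],"twist": [0,0,-0.506],"jaw": 1},
    {"offset": [-0.218,-0.419,-0.01],"twist": [0,0,-0.607],"jaw": 1},
    {"offset": [-0.288,-0.46,-0.01],"twist": [0,0,-0.708],"jaw": 1},
    {"offset": [-0.364,-0.49,-0.01],"twist": [0,0,-0.81],"jaw": 1},
    {"offset": [-0.364,-0.49,-0.01],"twist": [0,0,-0.81],"jaw": 1},
    {"offset": [-0.364,-0.49,-0.01],"twist": [0,0,-0.81],"jaw": 1}
  ]
}}

```text
clock: 24.85
position: [0.6592, -0.1206, 0.3073]
tool_rot: [-1.268, 2.873, -0.0]
contact_force: [4.3, 1.1, -7.4]
width: 0.0317
finger_force: 41.0
```

```bash
python3 - <<'E'
from h import *
for k in('top','side'):
    env.capture(k)
    for l in('lever_knob','lever_mark','disc_yellow'): find(k,l,n=1)
s=env.observe();print(s['position'],s['width'],s['contact_force'])
th=.835;r=.1672
go(.763-r*np.cos(th),-.0065-r*np.sin(th),.2697,64.98+72.85)
E
```

```text
top pinpoint disc_yellow 0.53 [ 0.7019 -0.0745  0.0598]
side pinpoint lever_knob 0.46 [ 0.5584 -0.4742 -0.0013]
side pinpoint lever_mark 0.5 [ 0.7076 -0.0678  0.094 ]
side pinpoint disc_yellow 0.41 [ 0.7008 -0.072   0.0553]
[ 0.65910443 -0.12015998  0.30817227] 0.031711227660615876 [ 4.94743477  1.78720024 -8.23412347]
clock 25.25 off [ 0.044 -0.002  0.128] tw [-0.001  0.001 -0.002]
```

{"method": "step_arm", "body": {
  "targets": [
    {"offset": [0.012,0,0.03],"twist": [0,0,0],"jaw": 1},
    {"offset": [0.022,0,0.06],"twist": [0,0,0],"jaw": 1},
    {"offset": [0.032,0,0.09],"twist": [0,0,0],"jaw": 1},
    {"offset": [0.043,0,0.125],"twist": [0,0,0],"jaw": 1},
    {"offset": [0.043,0,0.125],"twist": [0,0,0],"jaw": 1}
  ]
}}

```text
clock: 25.88
position: [0.65, -0.1301, 0.2704]
tool_rot: [1.271, -2.873, -0.001]
contact_force: [0.4, 3.8, 3.6]
width: 0.0315
finger_force: 41.7
```

```bash
python3 - <<'E'
from h import *
s=env.observe();print(s['position'],s['width'],s['contact_force'],s['clock'])
p,P=cloud('side');cv2.imwrite('pics/s6.png',cv2.resize(p[130:230,290:420,::-1],None,fx=5,fy=5,interpolation=2))
E
```

```text
[ 0.65000372 -0.13012132  0.27041952] 0.031530750049600924 [0.43451114 3.77164259 3.61279907] 25.875
```

View pics/s6.png

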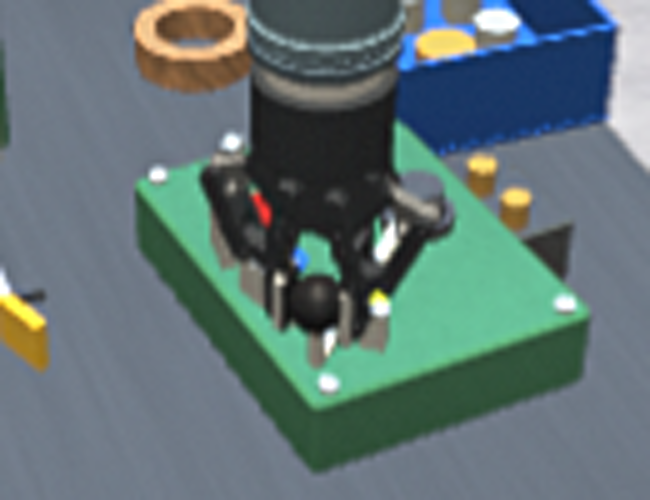

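The knob is back at its starting height with little force, so it is probably in the notch. I release, rise and verify.

{"method": "step_arm", "body": {
  "targets": [
    {"offset": [0,0,0],"twist": [0,0,0],"jaw": 0.2},
    {"offset": [0,0,0],"twist": [0,0,0],"jaw": 0.2},
    {"offset": [0,0,0],"twist": [0,0,0],"jaw": 0.2},
    {"offset": [0,0,-0.15],"twist": [0,0,0],"jaw": 0.2},
    {"offset": [0,0,-0.3],"twist": [0,0,0],"jaw": 0.2},
    {"offset": [0.1,0,-0.4],"twist": [0,0,0],"jaw": 0.2},
    {"offset": [0.3,0,-0.4],"twist": [0,0,0],"jaw": 0.2},
    {"offset": [0.5,0.1,-0.4],"twist": [0,0,0],"jaw": 0.2},
    {"offset": [0.7,0.2,-0.4],"twist": [0,0,0],"jaw": 0.2},
    {"offset": [0.7,0.2,-0.4],"twist": [0,0,0],"jaw": 0.2}
  ]
}}

```text
clock: 27.18
position: [0.4614, -0.2462, 0.3904]
tool_rot: [1.265, -2.874, -0.001]
contact_force: [0.7, -0.9, -0.1]
width: 0.0685
finger_force: 0.0
```

```bash
python3 - <<'E'
from h import *
ims=[]
for k in('top','side'):
    p,P=cloud(k)
    for l in('lever_knob','lever_mark','filter_a'): find(k,l,n=2)
    q=p[100:200,210:330] if k=='top' else p[120:220,300:420]
    ims.append(cv2.resize(q[:,:,::-1],None,fx=3.3,fy=3.3,interpolation=2))
    m=(P[...,2]>.05)&(P[...,2]<.15)&(p.max(2)<70)&(np.hypot(P[...,0]-.65,P[...,1]+.13)<.035);print(m.sum(),P[m].max(0) if m.any() else '')
cv2.imwrite('pics/f.png',np.hstack(ims));print(env.observe()['position'],env.observe()['clock'])
E
```

```text
top pinpoint lever_knob 0.7 [ 0.701  -0.0724  0.0766]
top pinpoint lever_knob 0.6 [ 0.6502 -0.1306  0.1151]
top pinpoint lever_mark 0.52 [ 0.7006 -0.0704  0.0741]
top pinpoint lever_mark 0.21 [ 0.5616 -0.4767  0.0007]
top pinpoint filter_a 0.95 [ 0.4677  0.1308 -0.0007]
top pinpoint filter_a 0.55 [0.466  0.1951 0.0024]
101 [ 0.66338258 -0.11778393  0.1369434 ]
side pinpoint lever_knob 0.57 [ 0.6497 -0.131   0.1172]
side pinpoint lever_knob 0.23 [ 0.5379 -0.5536 -0.001 ]
side pinpoint lever_mark 0.66 [ 0.7079 -0.0722  0.0756]
side pinpoint lever_mark 0.45 [7.235e-01 3.031e-01 2.000e-04]
side pinpoint filter_a 0.67 [4.669e-01 1.317e-01 1.000e-04]
side pinpoint filter_a 0.63 [0.4677 0.1993 0.0013]
94 [ 0.66121922 -0.11935923  0.13660424]
[ 0.46555904 -0.24478364  0.39007265] 27.575
```

View pics/f.png

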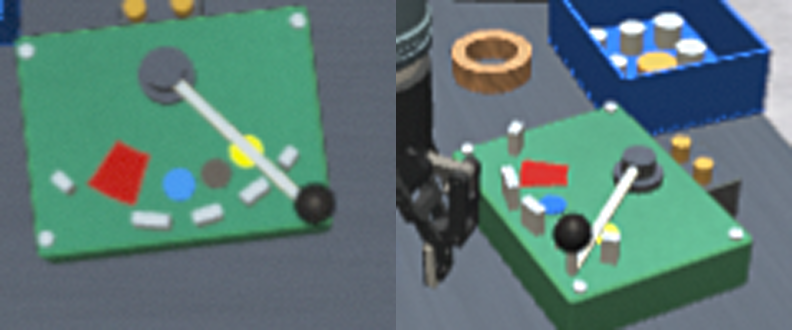

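The arm lies over the yellow disc between its two teeth, with the knob at about 0.116 m (fully down). The filters are at y≈0.131 and 0.195. I hand the job in.

```bash
python3 -c "
from h import *
print(env.close_job())"
```

```text
the job is handed in; nothing more can be done
None
```

Both orange filters are upright in the lane, the front one against the shutter plate and the second against it; the lever is fully down in the yellow-disc notch, and the job was handed in at about 28 s (no verdict returned).

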